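Seat the upper stacking frame on the vibration table and start the run

ROBOT

A 6-joint arm with a two-finger parallel gripper is mounted at the origin on the work surface. World frame = base frame: x ahead of the robot, y to its left, z up, the work surface at z = 0. Lengths are in mm, angles in rad, forces in N, time in s.
With the tool pointing down it reaches from about 275 to 750 mm from the base axis. Payload 10.2 kg.
Tool frame: the origin (TCP) lies midway between the tips of the shut fingers; the grasp point (between the pads) lies grip_depth behind it (grip_depth is the distance from the TCP to the grasp point, in mm); z points along the fingers, y is the line along which they close (so a half turn about z gives the same grasp; the last joint's range is limited). The gripper opens to 85 mm and grips with 20 to 120 N. Pads are 22 mm wide; open, the fingers measure 114 mm over their backs; the gripper's body (76 mm by 85 mm) begins 54 mm behind the grasp point. The pads swing forward as they close: fully open they stand 13 mm farther back than shut.
Start: joints at [1.053, 0.313, 1.498, -0, 1.331, -0.223], TCP at [152.551, 502.354, 195.894] pointing down, gripper open.
Joint ranges: [-2.94, 2.94], [-0.97, 2.17], [0.19, 2.56], [-1.23, 4.37], [0.02, 3.11], [-2.88, 2.88]. Speed limits (rad/s): [2.39, 2.39, 3.01, 3.14, 3.14, 3.14].

INTERFACE

Orientations are given as a unit quaternion [w, x, y, z].
In Python, from rig import * gives the robot as it stands.
- The arm moves only by the tool servo_tool, never from a script. Its argument "commands" is a list of rows, each a list of 3 entries, a list of its own where there are three numbers: the gripper command: -1 is fully open, 1 is shut, values between are in proportion, then the shift along the tool's x, y, z in m, then the turn, a rotation vector about the tool's x, y, z in units of 6 degrees (1.0 is 6 degrees). In form: [[grip, [dx, dy, dz], [ax, ay, az]], ...]. A call has 1 to 10 rows; each row shifts and turns the commanded pose from where the row before left it, along the tool's axes as they then stand; what a row does not reach is not made up. A row lasts 1/12 s, in which the tool goes at most 41.7 mm and 7.16 degrees, less where a joint would pass 70% of its speed; a pose out of reach is approached as far as the arm can. A call is refused whole if a number of a shift passes 0.0417 or a number of a turn 1, either way. A call with a gripper value outside its range is refused whole. The fingers move at their own pace and stop on an object; "squeeze" is the grip in N (left out, the last holds). Time passes only in rows, so rows that do not move let the fingers close. It gives the time, the measured TCP pose, the force, the opening and the grip force at its end, in the units of the state.
- sense(): the state, without advancing time (a new reading comes with each control period).
- capture(name): name is "scene" or "top"; returns a dict with "pixels" (420x560x3 uint8, red, green, blue), "z_map" (420x560 float32, mm along the optical axis (not along the pixel's ray), 0 where there is no reading), "fx", "fy", "cx", "cy" (pixels), "rvec" (rotation vector, rad) and "tvec" (3), from world to camera coordinates, as OpenCV has them. Camera axes: x right, y down, z forward; pixel columns grow to the right and rows downward; lengths in mm; the calibration is good to about 2 mm. A picture is of the moment at which its call begins.
- finish_job(): hands the job in; it is judged then, once.
The state is a dict: "time_s": time; "joints": joint angles; "dq": joint speeds; "tau": joint torques, N m; "eef_pos": TCP position; "ee_rot": TCP orientation; "force": force on the tool from outside, world axes, zero at the start; "wrist_torque": the same for the moment, N m; "grip_width": opening from 0.0 (shut) to 1.0 (fully open); "grip_force": force on a finger pad.
Only numpy, scipy, OpenCV 4.12 (cv2) and the standard library are available. Lean on these libraries where they do the work, as an engineer would, in place of code of your own. Each camera call takes 0.05 s, during which the arm holds its last target. There are 200 camera calls.

TASK

The upper stacking frame has been set down short of its sockets on the vibration table: push it along the rails of the frame below until all four corner posts have dropped fully into their sockets, without tipping it over or up. Once it sits home and level, flip the clear guard on the control box up until it stays open by itself, then press the start button beneath it fully down and let go, leaving the guard open. Leave everything else on the bench where it stands.

Things in the scene. Friction and masses are not known exactly. Their poses are not given: they have to be found in the camera images.
- shaker: Vibration table (fixed): grey housing 280 x 320 mm (x by y), aluminium platform on top, 85 mm high, with the lower stacking frame bolted on. Origin: centre of the underside, on the bench; z up; y runs along the frame's two channel rails. Rails: 360 mm long, centred at x = +-80 mm, floors 165 mm above the bench, 30 mm wide between upstands that rise to 185 mm (2.5 mm thick).
- socket (a point): Mouth of one of the four sockets, at x = -80, y = +110 mm of the vibration table, in the rail floor 165 mm above the bench; the others are at (+80, +110), (-80, -110), (+80, -110). Each is the open top of a lower corner post, a square tube 25 mm outside and 18 x 18 mm inside, deeper than needed. Between the posts, below the rails, a cream meter is clamped to the platform.
- seat (a point): Point fixed to the vibration table on its vertical centre line, 200 mm above the bench: where frame_mid lies when the upper frame is fully seated. Axes as the vibration table's.
- frame_mid (a point): Middle of the upper stacking frame, half-way up (loose, 0.64 to 0.88 kg, aluminium, 185 x 245 x 99 mm in x, y, z); axes nearly parallel to the vibration table's. Four 25 mm square posts at x = +-80, y = +-110 mm, from 35 mm below to 50 mm above this point; under each a round-nosed spigot 12 mm thick, 14 mm long. A meter clamped inside reaches 42 mm above this point.
- frame_end (a point): Middle of the outer face of the upper frame's top rail at its +y end: 117.5 mm towards +y and 40 mm above frame_mid. Top rails 20 mm high (30 to 50 mm above frame_mid) and bottom rails 15 mm high (8 mm below to 7 mm above it), all 15 mm thick, join the posts on all four sides; the posts' end faces stand 5 mm further out (y = 122.5 mm). Nothing stands in front of it above 185 mm.
- rail_end (a point): Middle between the +y ends of the two rails, 180 mm from the vibration table's centre, at the rail floor. At the start the upper frame stands with its spigots on the rail floors, 30 to 55 mm too far towards +y and so 14 mm too high. Pushed to -y it slides (2 to 7 N), guided by the upstands (2.5 mm play each side); the spigots drop in by themselves within 3 mm of the seat position.
- control_box: Control box (fixed): grey case 150 x 110 x 70 mm (x, y, z). Origin: centre of its underside, on the bench; x points away from the robot. The clear guard is on its top, with the start button beneath. It stands left or right of the vibration table; a power supply of like size, with a knob and no guard, stands on the other side.
- guard_hinge (a point): On the guard's hinge line, half-way along it: 6 mm towards +x of the control box's middle, 73 mm above the bench. Does not move as the guard turns. The line runs along the control box's y axis; the shut guard reaches 62 mm from it towards -x.
- guard_front (a point): Top front edge of the guard, mid width: 62 mm towards -x and 30 mm above the hinge while shut; moves with the guard. The guard is a clear plastic cover 62 mm long (x), 46 mm wide (y), 30 mm high, open below, with a lip 30 mm wide and 3 mm thick standing out 10 mm further at this edge. It can be pinched across its width from above near this edge, or raised by the lip.
- guard (a joint): Angle of the guard about its hinge (rad): 0 shut, growing as its front edge swings up and back (towards +x of the control box), stop at 1.9. It weighs 35 g, with little friction: below about 1.0 it falls shut, above about 1.3 it falls open to the stop and stays.
- start_top (a point): Centre of the top face of the round start button (22 mm across, in a 12 mm high collar 38 mm across): 94 mm above the bench, 36 mm towards -x of the hinge line, under the guard. Moves with the button.
- start (a joint): Travel of the start button (m): 0 released, 0.006 fully down. Pressed straight down against a spring, 1.5 N at first and 5 N fully down; springs back when let go.
- handset: Bystander: white handheld meter lying flat, 65 x 120 x 26 mm. Origin: centre of its underside.
- driver: Bystander: screwdriver lying flat, 170 mm long.
- caliper: Bystander: digital caliper lying flat, 200 mm long.
- pipe: Bystander: grey pipe offcut standing upright, 60 mm in diameter, 110 mm high. Origin: centre of its underside.
- beaker: Bystander: clear plastic beaker, 70 mm in diameter, 85 mm high. Origin: centre of its underside.
- tin: Bystander: plain metal tin, 56 mm in diameter, 75 mm high. Origin: centre of its underside.
- weight: Bystander: steel cylinder standing upright, 48 mm in diameter, 60 mm high. Origin: centre of its underside.

How it is judged (in metres and radians):
On the way, in this order (a step that is already met when the one before it is completed fails the run):
1. the upper frame sits fully home and level, all four posts in their sockets (horizontal distance between frame_mid and seat below 0.008 m and z of frame_mid in the frame of seat below 0.004 m and angle between frame_mid's own z axis and vertical below 0.03 rad), for 0.3 s.
2. the guard is up and stays open with nothing of the robot touching the control box (value of joint guard above 1.5 rad and value of joint start below 0.002 m and contact force between each of the fingers, the arm and control_box below 0.1 N), for 0.3 s.
3. the start button is pressed down (at least 4.5 of its 6 mm) with the guard open (value of joint start above 0.0045 m and value of joint guard above 1.4 rad), for 0.05 s.
At the end, for the whole second after the job is handed in: The upper frame is within 8 mm of its seat position, no more than 4 mm above it and level within 0.03 rad (all four posts in their sockets); the guard stands open beyond 1.5 rad; the start button is released after having been pressed at least 4.5 mm (all of step 1 and value of joint guard above 1.5 rad and value of joint start below 0.002 m); the robot touches nothing.
It fails at once if the start button is pressed before the upper frame is seated (value of joint start above 0.003 m and z of frame_mid in the frame of seat above 0.006 m).
It fails at once if the upper frame is tipped by more than 0.25 rad (angle between frame_mid's own z axis and vertical above 0.25 rad).
It fails at once if a bystander is moved by more than 40 mm (distance of any of handset, driver, caliper, pipe, beaker, tin, weight from where it was at the start of the episode above 0.04 m).
It also fails if it takes over 61 s, if anything falls off the work surface, if the arm or the gripper's body presses on something with over 40 N, if the wrist force passes 120 N, or if a joint passes its speed limit or range.

## Working session

There is one attempt and no reset: what is moved stays moved. The work goes in short steps, Python scripts to look and compute and a tool call to move; the robot and the scene stay as the last step left them, time stands still between calls to the robot, and variables do not carry over. Pictures are saved under pics/ and viewed, at most 10 in all, crops included, and the job is handed in when it is done.

Besides the shell and the picture viewer there is one more tool, called after ">>>" by a JSON object that holds its "op" and its "data", one argument or row to a line. servo_tool: Moves the arm, as the interface text tells. Its arguments: {"type":"object","properties":{"commands":{"type":"array"},"squeeze":{"type":"number"}},"required":["commands"]}

```bash
mkdir -p pics; cat > h.py <<'E'
from rig import *
import numpy as np, cv2
def snap(n,f):
    c=capture(n); cv2.imwrite(f'pics/{f}.png',c['pixels'][:,:,::-1]); np.save(f'{f}.npy',c,allow_pickle=True); return c
def load(f): return np.load(f'{f}.npy',allow_pickle=True).item()
def world(c):
    R=cv2.Rodrigues(np.array(c['rvec'],float))[0]; t=np.array(c['tvec'],float).ravel()
    z=c['z_map'].astype(float); v,u=np.mgrid[:z.shape[0],:z.shape[1]]
    P=np.stack([(u-c['cx'])/c['fx']*z,(v-c['cy'])/c['fy']*z,z],-1)
    W=(P-t)@R; W[z==0]=np.nan; return W
E
python3 - <<'E'
from h import *
for n in('scene','top'):
    c=snap(n,n+'0'); R=cv2.Rodrigues(np.array(c['rvec'],float))[0]; print(n,-R.T@np.array(c['tvec']).ravel(),R[2])
s=sense(); print(s)
E
```

```text
scene [1207.09025826 -639.70882041 1539.3139196 ] [-0.40616228  0.39381776 -0.8245846 ]
top [ 327.84456045   12.88981354 1543.65520776] [ 0.13971951 -0.01012741 -0.99013933]
{'time_s': 0.1, 'joints': array([ 1.05261334e+00,  3.13407611e-01,  1.49829512e+00, -1.32889327e-05,
        1.33099786e+00, -2.23386582e-01]), 'dq': array([ 0.00101646, -0.0011119 , -0.00174333,  0.00096973,  0.00137737,
        0.00174064]), 'tau': array([ 2.02882962e-03, -4.12902403e+01, -2.60142374e+01, -2.14898491e-04,
        3.10343217e-03, -1.78055299e-06]), 'eef_pos': array([152.42129328, 502.13309001, 195.41022251]), 'ee_rot': array([-1.94713837e-04,  1.46863458e-01,  9.89156619e-01, -5.18660814e-04]), 'force': array([-0.36683161, -0.28620889, -0.45687148]), 'wrist_torque': array([-0.01671075, -0.02407884, -0.00085727]), 'grip_force': 0.0, 'grip_width': 0.9989093313900771}
```

View pics/scene0.png

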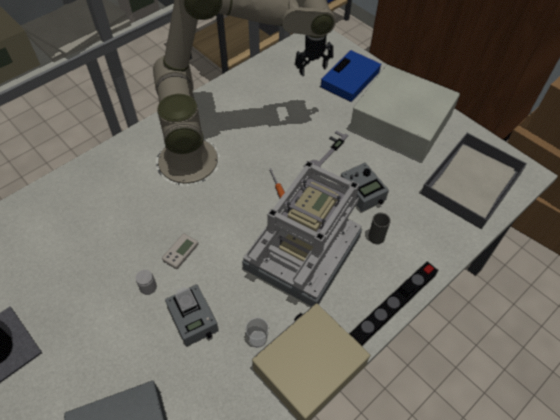

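View pics/top0.png

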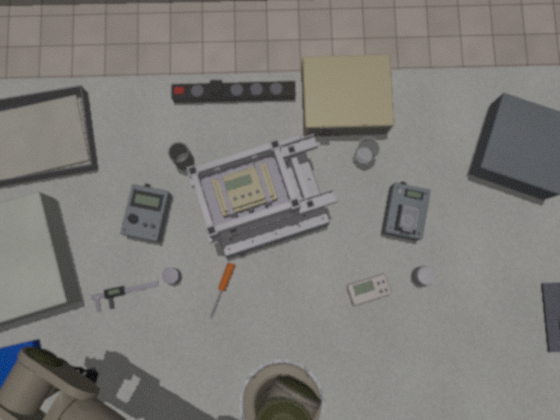

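The top view has +y to the left and +x up. The upper frame is around (240,190), with the bare rails on its right up to (330,210). The control box with the guard is at (407,212), the power supply at (147,213), and the pipe (180,157) and tin (172,275) flank the frame's +y end.

```bash
python3 - <<'E'
from h import *
for f in('top0','scene0'):
    c=load(f); W=world(c); X,Y,Z=[W[...,i] for i in range(3)]
    def rect(m,n):
        p=W[m]; p=p[:,:2].astype(np.float32)
        r=cv2.minAreaRect(p); print(f,n,len(p),np.round(r[0],1),np.round(r[1],1),round(r[2],2),'z',np.round(np.median(Z[m]),1))
    near=(X>150)&(X<800)&(abs(Y-30)<260)
    m=near&(Z>257)&(Z<272)
    # largest component
    k,l,s,_=cv2.connectedComponentsWithStats(m.astype(np.uint8)); i=1+s[1:,4].argmax(); rect(l==i,'frame top')
    m=near&(Z>178)&(Z<191); rect(m,'upstands')
    m=near&(Z>160)&(Z<192);rect(m,'rails')
    m=near&(Z>78)&(Z<92); rect(m,'platform/housing')
    m=(X>350)&(X<620)&(Y<-180)&(Y>-420)&(Z>64)&(Z<76); k,l,s,_=cv2.connectedComponentsWithStats(m.astype(np.uint8)); i=1+s[1:,4].argmax(); rect(l==i,'box')
    m=(X>350)&(X<620)&(Y<-180)&(Y>-420)&(Z>80)&(Z<125); 
    k,l,s,_=cv2.connectedComponentsWithStats(m.astype(np.uint8)); i=1+s[1:,4].argmax();rect(l==i,'guard')
    for n,(u,v) in dict(pipe=(180,157),tin=(172,275),beaker=(366,152),hand=(370,290),w=(424,276),psu=(147,213),drv=(228,270)).items():
        if f=='top0': print(n,np.round(W[v,u]))
for f,b in(('top0',(120,80,470,330)),('scene0',(150,130,420,350))):
    im=cv2.imread(f'pics/{f}.png')[b[1]:b[3],b[0]:b[2]]; cv2.imwrite(f'pics/{f}c.png',cv2.resize(im,None,fx=2.2,fy=2.2,interpolation=cv2.INTER_CUBIC))
E
```

```text
top0 frame top 1970 [584.3  82.6] [185.3 244.6] 16.66 z 262.4
top0 upstands 330 [597.6  37.2] [196.4 360.1] 16.42 z 183.3
top0 rails 1424 [597.6  37.2] [196.5 360.1] 16.42 z 166.1
top0 platform/housing 2590 [608.9  15.2] [335.3 522.8] 6.26 z 84.0
top0 box 1124 [ 539.9 -379.7] [109.8 149.9] 76.15 z 69.0
top0 guard 438 [ 512.6 -375.6] [56.1 76.5] 78.73 z 101.2
pipe [734. 290.  -2.]
tin [373. 303.  58.]
beaker [ 733. -281.    2.]
hand [ 313. -266.   24.]
w [ 349. -412.   74.]
psu [552. 373.  67.]
drv [383. 146.  27.]
scene0 frame top 1338 [583.6  83.9] [186.9 248.8] 16.81 z 264.7
scene0 upstands 356 [594.7  39.9] [198.1 363.8] 16.45 z 185.0
scene0 rails 1286 [595.4  39. ] [198.2 366.5] 16.3 z 169.1
scene0 platform/housing 2207 [617.9  47.7] [309.7 462.2] 6.13 z 86.3
scene0 box 935 [ 538.1 -378.3] [109.3 152.5] 76.83 z 70.9
scene0 guard 363 [ 511.4 -371.9] [58.  80.3] 74.72 z 103.9
```

View pics/top0c.png

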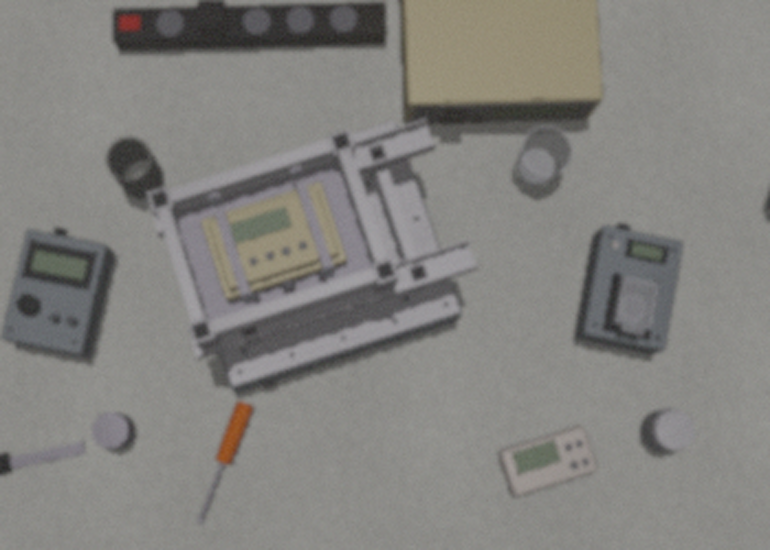

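View pics/scene0c.png

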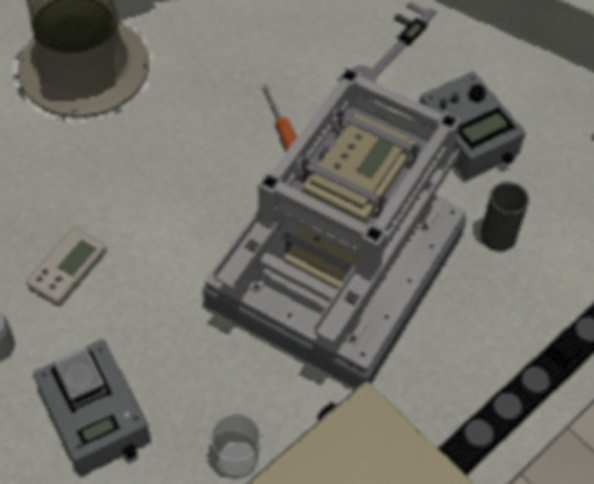

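>>> {"op": "servo_tool", "data": {
  "commands": [
    [1, [-0.015, -0.005, -0.005], [0, 0, 0]],
    [1, [-0.03, -0.009, -0.005], [0, 0, 0]],
    [1, [-0.033, -0.01, 0], [0, 0, 0]],
    [1, [-0.033, -0.01, 0], [0, 0, 0]],
    [1, [-0.033, -0.01, 0], [0, 0, 0]],
    [1, [-0.033, -0.01, 0], [0, 0, 0]],
    [1, [-0.033, -0.01, 0], [0, 0, 0]],
    [1, [-0.033, -0.01, 0], [0, 0, 0]],
    [1, [-0.033, -0.01, 0], [0, 0, 0]],
    [1, [-0.033, -0.01, 0], [0, 0, 0]]
  ],
  "squeeze": 20
}}

```text
time_s: 0.93
eef_pos: [422.0, 321.4, 205.7]
ee_rot: [-0.0, 0.147, 0.989, -0.0]
force: [-0.1, 0.4, -0.4]
grip_width: -0.0
grip_force: 0.0
```

>>> {"op": "servo_tool", "data": {
  "commands": [
    [1, [-0.033, -0.01, 0], [0, 0, 0]],
    [1, [-0.033, -0.01, 0], [0, 0, 0.95]],
    [1, [0, 0, 0], [0, 0, 0.95]],
    [1, [0, 0, 0], [0, 0, 0.95]],
    [1, [0, 0, 0], [0, 0, 0.95]],
    [1, [0, 0, 0], [0, 0, 0.95]],
    [1, [0, 0, 0], [0, 0, 0.95]],
    [1, [0, 0, 0], [0, 0, 0.95]],
    [1, [0, 0, 0], [0, 0, 0.95]],
    [1, [0, 0, 0], [0, 0, 0.95]]
  ]
}}

```text
time_s: 1.77
eef_pos: [478.1, 284.2, 205.5]
ee_rot: [-0.0, 0.563, 0.827, -0.0]
force: [-0.6, 0.2, -0.0]
grip_width: 0.003
grip_force: 0.0
```

>>> {"op": "servo_tool", "data": {
  "commands": [
    [1, [0, 0, 0], [0, 0, 0.95]],
    [1, [0, 0, 0], [0, -1, 0]],
    [1, [0, 0, 0], [0, -1, 0]],
    [1, [0, 0, 0], [0, -1, 0]],
    [1, [0, 0, 0], [0, -1, 0]],
    [1, [0, 0, 0], [0, -1, 0]],
    [1, [0, 0, 0], [0, 0, 0]]
  ]
}}

```text
time_s: 2.35
eef_pos: [476.7, 286.1, 203.5]
ee_rot: [0.208, 0.578, 0.773, -0.158]
force: [-1.2, 0.6, -0.8]
grip_width: 0.003
grip_force: 0.0
```

```bash
cat >> h.py <<'E'
from scipy.spatial.transform import Rotation as Ro
def pose():
    s=sense(); q=s['ee_rot']; return s['eef_pos'],Ro.from_quat(np.roll(q,-1)),s
def frm(o,deg): a=np.deg2rad(deg); return np.array(o,float),np.array([[np.cos(a),-np.sin(a),0],[np.sin(a),np.cos(a),0],[0,0,1]])
SH=frm([596.3,38.3,0],16.4); BX=frm([539,-379,0],-13.7)
def show(F,tgt,tiltdeg=None):
    p,R,s=pose(); print('t',s['time_s'],'p',p.round(1),'local',(F[1].T@(p-F[0])).round(1),'F',s['force'].round(2),'w',s['grip_width'])
    print('tool axes local:\n',(F[1].T@R.as_matrix()).round(3)); print('joints',s['joints'].round(2))
    g=F[0]+F[1]@np.array(tgt,float); print('shift tool',(R.as_matrix().T@(g-p)).round(1))
    if tiltdeg is not None:
        t=np.deg2rad(tiltdeg); z=np.array(AX(t)); return
def turn(F,z,y):
    p,R,s=pose(); z=np.array(z,float); z/=np.linalg.norm(z); y=np.array(y,float); M=F[1]@np.stack([np.cross(y,z),y,z],1)
    print('turn units',((R.inv()*Ro.from_matrix(M)).as_rotvec(degrees=True)/6).round(2))
E
python3 - <<'E'
from h import *
show(SH,[0,200,203]); turn(SH,[0,-.5,-.866],[1,0,0])
import rig; print([x for x in dir(rig) if not x.startswith('_')])
c=snap('top','top1')
E
```

```text
t 2.35 p [476.7 286.1 203.5] local [-44.8 271.4 203.5] F [-1.15  0.59 -0.77] w 0.0026204240294779592
tool axes local:
 [[-0.001  1.    -0.004]
 [ 0.864 -0.001 -0.504]
 [-0.504 -0.004 -0.864]]
joints [ 0.58  0.53  1.27 -0.5   1.53  0.37]
shift tool [-61.5  44.9  36.3]
turn units [-0.04  0.05  0.01]
['PlanningError', 'capture', 'finish_job', 'grip_depth', 'sense']
```

>>> {"op": "servo_tool", "data": {
  "commands": [
    [1, [-0.0205, 0.015, 0.0121], [0, 0, 0]],
    [1, [-0.0205, 0.015, 0.0121], [0, 0, 0]],
    [1, [-0.0205, 0.015, 0.0121], [0, 0, 0]],
    [1, [-0.0104, 0, 0.006], [0, 0, 0]],
    [1, [-0.005, 0, 0.003], [0, 0, 0]],
    [1, [-0.0026, 0, 0.0015], [0, 0, 0]],
    [1, [-0.0026, 0, 0.0015], [0, 0, 0]],
    [1, [-0.0026, 0, 0.0015], [0, 0, 0]],
    [1, [-0.0026, 0, 0.0015], [0, 0, 0]],
    [1, [-0.0026, 0, 0.0015], [0, 0, 0]]
  ]
}}

```text
time_s: 3.23
eef_pos: [550.2, 197.0, 205.2]
ee_rot: [0.207, 0.58, 0.772, -0.155]
force: [-0.1, 0.8, 0.5]
grip_width: 0.002
grip_force: 0.0
```

>>> {"op": "servo_tool", "data": {
  "commands": [
    [1, [-0.0026, 0, 0.0015], [0, 0, 0]],
    [1, [-0.0026, 0, 0.0015], [0, 0, 0]],
    [1, [-0.0026, 0, 0.0015], [0, 0, 0]]
  ]
}}

```text
time_s: 3.48
eef_pos: [552.9, 187.9, 205.1]
ee_rot: [0.207, 0.58, 0.772, -0.156]
force: [-0.3, -0.1, -0.5]
grip_width: 0.0
grip_force: 0.0
```

```bash
python3 - <<'E'
from h import *
show(SH,[0,128,203])
c=snap('scene','s1'); cv2.imwrite('pics/s1c.png',cv2.resize(c['pixels'][130:340,200:420,::-1],None,fx=2.6,fy=2.6))
E
```

```text
t 3.4833 p [552.9 187.9 205.1] local [  0.6 155.7 205.1] F [-0.28 -0.07 -0.53] w 0.00012666404829763937
tool axes local:
 [[ 0.004  1.    -0.003]
 [ 0.866 -0.005 -0.5  ]
 [-0.5   -0.    -0.866]]
joints [ 0.38  0.52  1.27 -0.53  1.43  0.19]
shift tool [-23.   -0.5  15.6]
```

View pics/s1c.png

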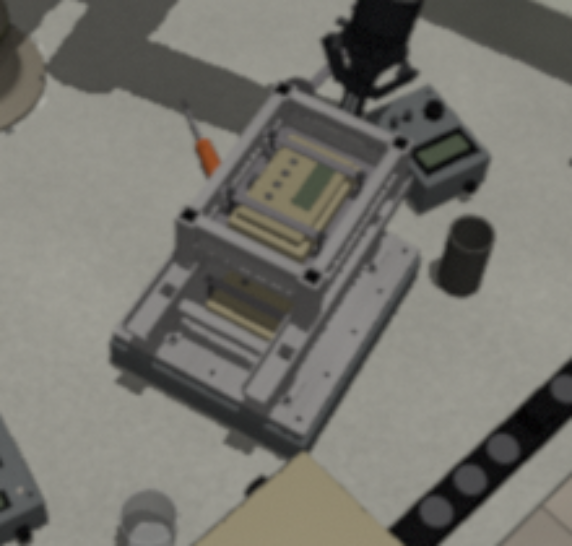

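```bash
cat >> h.py <<'E'
def frame(c):
    W=world(c); L=(W-SH[0])@SH[1]; x,y,z=[L[...,i] for i in range(3)]
    m=(abs(x)<100)&(y<190)&(y>-180)&(z>238)&(z<275)
    k,l,s,_=cv2.connectedComponentsWithStats(m.astype(np.uint8)); i=1+s[1:,4].argmax(); m=l==i
    pl=np.linalg.lstsq(np.c_[x[m],y[m],np.ones(m.sum())],z[m],rcond=None)[0]
    q=np.percentile(y[m],[.5,99.5]); print('frame y ends',q.round(1),'x',np.percentile(x[m],[.5,99.5]).round(1),'z med',np.median(z[m]).round(1),'slope',pl.round(4))
E
python3 - <<'E'
from h import *
for f in('top0','scene0','top1','s1'): print(f); frame(load(f))
print(grip_depth)
frame(snap('top','top2'))
W=world(load('top2')); 
E
```

```text
top0
frame y ends [-73.6 165.6] x [-90.5  90.7] z med 254.7 slope [-7.000000e-04  3.000000e-04  2.550711e+02]
scene0
frame y ends [-75.7 166.4] x [-89.6  92.4] z med 255.9 slope [3.000000e-04 3.100000e-03 2.566914e+02]
top1
frame y ends [-73.8 166. ] x [-90.7  91.4] z med 254.8 slope [-1.500000e-03  5.000000e-04  2.551858e+02]
s1
frame y ends [-75.5 184.9] x [-90.4  92.3] z med 256.2 slope [-1.200000e-03  6.500000e-03  2.566497e+02]
18.700000000000003
frame y ends [-73.8 180.9] x [-90.7  91.1] z med 254.7 slope [-6.000000e-04  3.900000e-03  2.550365e+02]
```

```bash
python3 - <<'E'
from h import *
for f in('top2','s1'):
    L=(world(load(f))-SH[0])@SH[1]
    m=(abs(L[...,0])<30)&(L[...,1]>150)&(L[...,1]<240)&(L[...,2]>190)&(L[...,2]<340)
    p=L[m]; p=p[p[:,2].argsort()]; print(f,len(p)); print(p[::max(1,len(p)//30)].round(0).astype(int).tolist())
c=load('s1'); cv2.imwrite('pics/s1d.png',cv2.resize(c['pixels'][110:200,300:400,::-1],None,fx=6,fy=6,interpolation=cv2.INTER_CUBIC))
E
```

```text
top2 567
[[-4, 166, 239], [0, 166, 249], [3, 172, 255], [-6, 153, 258], [3, 158, 260], [-14, 155, 261], [-6, 163, 262], [6, 151, 263], [-5, 160, 264], [-12, 154, 265], [11, 160, 266], [3, 185, 268], [-7, 182, 274], [5, 183, 278], [11, 184, 280], [-10, 187, 282], [-13, 195, 284], [25, 191, 286], [-10, 189, 288], [14, 191, 290], [10, 191, 296], [7, 196, 305], [10, 197, 308], [24, 204, 313], [17, 199, 315], [9, 208, 318], [-24, 210, 321], [14, 203, 324], [-12, 205, 328], [-12, 212, 331], [-27, 215, 334], [-29, 218, 337]]
s1 647
[[1, 154, 200], [8, 152, 217], [-15, 154, 220], [-29, 158, 222], [-25, 158, 225], [-3, 154, 248], [-25, 154, 254], [-14, 152, 259], [-2, 156, 262], [-3, 177, 264], [-5, 161, 265], [30, 161, 267], [7, 179, 268], [7, 184, 273], [7, 182, 280], [-4, 196, 283], [13, 190, 285], [15, 193, 288], [-1, 209, 291], [-23, 196, 296], [-10, 197, 302], [12, 194, 309], [3, 203, 314], [-15, 203, 317], [27, 216, 320], [-19, 208, 324], [-28, 213, 327], [-15, 213, 331], [-7, 205, 334], [-5, 213, 336], [-26, 227, 338]]
```

View pics/s1d.png

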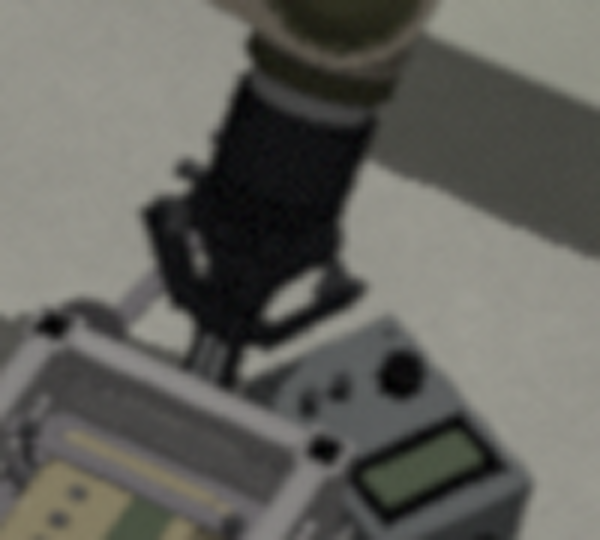

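The fingers stand just outside the +y end rail (crop ~(215,360)), and the frame hasn't moved. The tip may be passing under the bottom rail, so I'll back off, raise it 7 mm and push again.

>>> {"op": "servo_tool", "data": {
  "commands": [
    [1, [0.013, 0, -0.0075], [0, 0, 0]],
    [1, [-0.0035, 0, -0.0061], [0, 0, 0]],
    [1, [0, 0, 0], [0, 0, 0]],
    [1, [-0.0026, 0, 0.0015], [0, 0, 0]],
    [1, [-0.0026, 0, 0.0015], [0, 0, 0]],
    [1, [-0.0026, 0, 0.0015], [0, 0, 0]],
    [1, [-0.0026, 0, 0.0015], [0, 0, 0]]
  ]
}}

```text
time_s: 4.17
eef_pos: [552.2, 190.3, 212.1]
ee_rot: [0.207, 0.581, 0.772, -0.156]
force: [0.2, 0.0, 0.3]
grip_width: 0.001
grip_force: 0.0
```

>>> {"op": "servo_tool", "data": {
  "commands": [
    [1, [-0.0026, 0, 0.0015], [0, 0, 0]],
    [1, [-0.0026, 0, 0.0015], [0, 0, 0]]
  ]
}}

```text
time_s: 4.33
eef_pos: [553.8, 185.0, 212.1]
ee_rot: [0.207, 0.581, 0.772, -0.155]
force: [-1.3, 4.5, 1.2]
grip_width: 0.009
grip_force: 2.4
```

>>> {"op": "servo_tool", "data": {
  "commands": [
    [1, [-0.0026, 0, 0.0015], [0, 0, 0]],
    [1, [-0.0026, 0, 0.0015], [0, 0, 0]]
  ]
}}

```text
time_s: 4.5
eef_pos: [555.4, 179.6, 212.1]
ee_rot: [0.207, 0.581, 0.772, -0.155]
force: [-1.3, 4.4, 0.5]
grip_width: 0.001
grip_force: 2.3
```

```bash
python3 - <<'E'
from h import *
show(SH,[0,128,212])
frame(snap('top','top3'));frame(snap('scene','s3'))
E
```

```text
t 4.5 p [555.4 179.6 212.1] local [  0.6 147.1 212.1] F [-1.25  4.35  0.48] w 0.0007848597767295305
tool axes local:
 [[ 0.004  1.    -0.002]
 [ 0.866 -0.005 -0.499]
 [-0.499  0.    -0.867]]
joints [ 0.36  0.51  1.27 -0.53  1.43  0.17]
shift tool [-16.5  -0.5   9.6]
frame y ends [-80.6 170.1] x [-90.6  90.8] z med 255.1 slope [5.000000e-04 4.200000e-03 2.551172e+02]
frame y ends [-83.4 173.4] x [-89.9  92.1] z med 256.3 slope [-4.000000e-04  5.500000e-03  2.569251e+02]
```

>>> {"op": "servo_tool", "data": {
  "commands": [
    [1, [-0.0026, 0, 0.0015], [0, 0, 0]],
    [1, [-0.0026, 0, 0.0015], [0, 0, 0]],
    [1, [-0.0026, 0, 0.0015], [0, 0, 0]],
    [1, [-0.0026, 0, 0.0015], [0, 0, 0]],
    [1, [-0.0026, 0, 0.0015], [0, 0, 0]],
    [1, [-0.0026, 0, 0.0015], [0, 0, 0]],
    [1, [-0.0026, 0, 0.0015], [0, 0, 0]],
    [1, [-0.0026, 0, 0.0015], [0, 0, 0]],
    [1, [-0.0026, 0, 0.0015], [0, 0, 0]]
  ]
}}

```text
time_s: 5.35
eef_pos: [563.0, 153.1, 212.2]
ee_rot: [0.207, 0.581, 0.772, -0.156]
force: [-1.2, 4.4, -0.0]
grip_width: 0.0
grip_force: 2.4
```

```bash
python3 - <<'E'
from h import *
show(SH,[0,108,212])
frame(snap('top','top4'));frame(snap('scene','s4'))
E
```

```text
t 5.35 p [563.  153.1 212.2] local [  0.4 119.6 212.2] F [-1.17  4.42 -0.  ] w 7.863269815971314e-06
tool axes local:
 [[ 0.004  1.    -0.003]
 [ 0.866 -0.005 -0.5  ]
 [-0.5   -0.    -0.866]]
joints [ 0.32  0.49  1.29 -0.53  1.4   0.14]
shift tool [-9.9 -0.4  5.9]
frame y ends [-108.1  141.9] x [-90.8  90.9] z med 255.2 slope [-1.400000e-03  5.500000e-03  2.551591e+02]
frame y ends [-110.7  144.9] x [-90.2  92.1] z med 256.4 slope [-5.000000e-04  7.500000e-03  2.570947e+02]
```

>>> {"op": "servo_tool", "data": {
  "commands": [
    [1, [-0.0013, 0, 0.00075], [0, 0, 0]],
    [1, [-0.0013, 0, 0.00075], [0, 0, 0]],
    [1, [-0.0013, 0, 0.00075], [0, 0, 0]],
    [1, [-0.0013, 0, 0.00075], [0, 0, 0]],
    [1, [-0.0013, 0, 0.00075], [0, 0, 0]]
  ]
}}

```text
time_s: 5.87
eef_pos: [565.0, 145.6, 212.1]
ee_rot: [0.207, 0.581, 0.772, -0.156]
force: [-0.0, -0.1, -0.3]
grip_width: 0.003
grip_force: 0.0
```

>>> {"op": "servo_tool", "data": {
  "commands": [
    [1, [-0.0009, 0, 0.0005], [0, 0, 0]],
    [1, [-0.0009, 0, 0.0005], [0, 0, 0]]
  ]
}}

```text
time_s: 6.03
eef_pos: [565.7, 143.8, 212.2]
ee_rot: [0.207, 0.581, 0.772, -0.156]
force: [-0.8, 0.3, -0.4]
grip_width: 0.0
grip_force: 0.0
```

>>> {"op": "servo_tool", "data": {
  "commands": [
    [1, [-0.0009, 0, 0.0005], [0, 0, 0]],
    [1, [-0.0009, 0, 0.0005], [0, 0, 0]]
  ]
}}

```text
time_s: 6.2
eef_pos: [566.2, 142.0, 212.3]
ee_rot: [0.207, 0.581, 0.772, -0.156]
force: [-0.0, -0.2, 0.3]
grip_width: -0.002
grip_force: 0.0
```

```bash
python3 - <<'E'
from h import *
show(SH,[0,108,212])
frame(snap('top','top5'));frame(snap('scene','s5'))
E
```

```text
t 6.2 p [566.2 142.  212.3] local [  0.4 108.  212.3] F [-0.02 -0.22  0.27] w -0.002101937315127807
tool axes local:
 [[ 0.004  1.    -0.003]
 [ 0.866 -0.005 -0.5  ]
 [-0.5   -0.    -0.866]]
joints [ 0.3   0.49  1.3  -0.53  1.39  0.12]
shift tool [ 0.1 -0.4  0.2]
frame y ends [-121.7  134.1] x [-91.9  91. ] z med 248.7 slope [-6.000000e-04  8.300000e-03  2.487742e+02]
frame y ends [-122.   136.5] x [-91.1  90.8] z med 249.4 slope [-1.00000e-03  9.80000e-03  2.48666e+02]
```

>>> {"op": "servo_tool", "data": {
  "commands": [
    [1, [0.017, 0, -0.01], [0, 0, 0]],
    [1, [0.03, 0, -0.017], [0, 0, 0]],
    [1, [0.03, 0, -0.017], [0, 0, 0]],
    [1, [0, 0, -0.03], [0, 0, 0]],
    [-0.3, [0, 0, -0.04], [0, 0, 0]],
    [-0.3, [0, 0, -0.04], [0, 1, 0]],
    [-0.3, [0, 0, -0.03], [0, 1, 0]],
    [-0.3, [0, 0, 0], [0, 1, 0]],
    [-0.3, [0, 0, 0], [0, 1, 0]],
    [-0.3, [0, 0, 0], [0, 1, 0]]
  ]
}}

```text
time_s: 7.13
eef_pos: [522.9, 292.6, 335.6]
ee_rot: [-0.001, 0.601, 0.799, 0.003]
force: [0.4, -0.4, -0.3]
grip_width: 0.653
grip_force: 0.0
```

```bash
python3 - <<'E'
from h import *
show(SH,[0,108,212]); turn(BX,[0,0,-1],[0,1,0])
for n in('top','scene'):
    c=snap(n,n+'6'); frame(c); L=(world(c)-SH[0])@SH[1]; m=(abs(L[...,0])<93)&(abs(L[...,1])<124)&(L[...,2]>243)&(L[...,2]<275); p=L[m]
    print(np.median(p[:,2]),np.linalg.lstsq(np.c_[p[:,:2],np.ones(len(p))],p[:,2],rcond=None)[0].round(4))
    # guard corners
    B=(world(c)-BX[0])@BX[1]; m=(abs(B[...,0])<80)&(abs(B[...,1])<40)&(B[...,2]>96)&(B[...,2]<112); q=B[m]; print('guard',np.percentile(q,[1,99],axis=0).round(1))
c=load('scene6'); cv2.imwrite('pics/s6c.png',cv2.resize(c['pixels'][130:340,200:420,::-1],None,fx=2.6,fy=2.6))
E
```

```text
t 7.1333 p [522.9 292.6 335.6] local [  1.4 264.7 335.6] F [ 0.4  -0.44 -0.26] w 0.6527976110814516
tool axes local:
 [[ 0.004  1.     0.003]
 [ 1.    -0.004  0.005]
 [ 0.005  0.003 -1.   ]]
joints [0.31 0.44 0.96 0.   1.74 0.03]
shift tool [-157.3   -1.   122.9]
turn units [  0.05  -0.03 -10.02]
frame y ends [-122.   120.4] x [-92.1  91.1] z med 248.5 slope [-2.400000e-03  1.200000e-03  2.480231e+02]
248.7955695852145 [-1.800000e-03  8.000000e-04  2.487592e+02]
guard [[-63.3 -24.9  96.6]
 [  7.1  21.9 108.6]]
frame y ends [-122.1  121.5] x [-91.2  91.1] z med 249.5 slope [3.000000e-04 1.400000e-03 2.483585e+02]
250.70818690460783 [-1.000000e-04  2.800000e-03  2.505509e+02]
guard [[-67.2 -23.3  97. ]
 [  4.8  21.5 111.4]]
```

View pics/s6c.png

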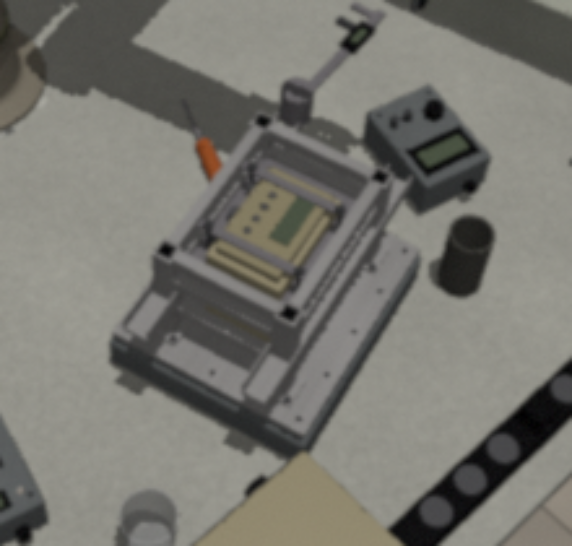

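The upper frame is seated and level: top at about 249–250 mm, with the rail-end gaps equal. Next is the guard.

>>> {"op": "servo_tool", "data": {
  "commands": [
    [-1, [0, 0, 0], [0, 0, -1]],
    [-1, [0, 0, 0], [0, 0, -1]],
    [-1, [0, 0, 0], [0, 0, -1]],
    [-1, [0, 0, 0], [0, 0, -1]],
    [-1, [0, 0, 0], [0, 0, -1]],
    [-1, [0, 0, 0], [0, 0, -1]],
    [-1, [0, 0, 0], [0, 0, -1]],
    [-1, [0, 0, 0], [0, 0, -1]],
    [-1, [0, 0, 0], [0, 0, -1]],
    [-1, [0, 0, 0], [0, 0, -1]]
  ]
}}

```text
time_s: 8.07
eef_pos: [522.6, 292.5, 334.3]
ee_rot: [0.0, 0.118, 0.993, -0.001]
force: [-0.3, -0.5, -0.2]
grip_width: 1.003
grip_force: 0.0
```

```bash
python3 - <<'E'
from h import *
show(BX,[-70,-1,220]); turn(BX,[0,0,-1],[0,1,0])
E
```

```text
t 8.0667 p [522.6 292.5 334.3] local [-175.   648.5  334.3] F [-0.28 -0.45 -0.25] w 1.0027660805829703
tool axes local:
 [[-1.    -0.003  0.001]
 [-0.003  1.    -0.002]
 [-0.001 -0.002 -1.   ]]
joints [ 0.32  0.45  0.96 -0.    1.74 -1.02]
shift tool [-103.1 -649.5  115.8]
turn units [-0.02  0.01  0.03]
```

>>> {"op": "servo_tool", "data": {
  "commands": [
    [-1, [-0.003, -0.015, 0], [0, 0, 0]],
    [-1, [-0.005, -0.03, 0], [0, 0, 0]],
    [-1, [-0.005, -0.033, 0], [0, 0, 0]],
    [-1, [-0.005, -0.033, 0], [0, 0, 0]],
    [-1, [-0.005, -0.033, 0], [0, 0, 0]],
    [-1, [-0.005, -0.033, 0], [0, 0, 0]],
    [-1, [-0.005, -0.033, 0], [0, 0, 0]],
    [-1, [-0.005, -0.033, 0], [0, 0, 0]],
    [-1, [-0.005, -0.033, 0], [0, 0, 0]],
    [-1, [-0.005, -0.033, 0], [0, 0, 0]]
  ]
}}

```text
time_s: 8.9
eef_pos: [494.8, -20.7, 334.5]
ee_rot: [-0.0, 0.12, 0.993, -0.001]
force: [0.6, -0.6, -0.4]
grip_width: 1.0
grip_force: 0.0
```

>>> {"op": "servo_tool", "data": {
  "commands": [
    [-1, [-0.005, -0.033, 0], [0, 0, 0]],
    [-1, [-0.005, -0.033, 0], [0, 0, 0]],
    [-1, [-0.005, -0.033, 0], [0, 0, 0]],
    [-1, [-0.005, -0.033, 0], [0, 0, 0]],
    [-1, [-0.005, -0.033, 0], [0, 0, 0]],
    [-1, [-0.005, -0.033, 0], [0, 0, 0]],
    [-1, [-0.005, -0.033, 0], [0, 0, 0]],
    [-1, [-0.005, -0.033, 0.02], [0, 0, 0]],
    [-1, [-0.005, -0.033, 0.03], [0, 0, 0]],
    [-1, [-0.005, -0.025, 0.03], [0, 0, 0]]
  ]
}}

```text
time_s: 9.73
eef_pos: [466.5, -343.7, 256.0]
ee_rot: [-0.0, 0.121, 0.993, -0.002]
force: [0.5, -0.0, -0.4]
grip_width: 1.0
grip_force: 0.0
```

>>> {"op": "servo_tool", "data": {
  "commands": [
    [-1, [0, 0, 0], [0, -1, 0]],
    [-1, [0, 0, 0], [0, -1, 0]],
    [-1, [0, 0, 0], [0, -1, 0]],
    [-1, [0, 0, 0], [0, -1, 0]],
    [-1, [0, 0, 0], [0, -1, 0]],
    [-1, [0, 0, 0], [0, -1, 0]],
    [-1, [0, 0, 0], [0, -0.67, 0]],
    [-1, [0, 0, 0], [0, 0, 0]]
  ]
}}

```text
time_s: 10.4
eef_pos: [465.6, -340.3, 254.8]
ee_rot: [0.339, 0.114, 0.933, -0.04]
force: [-0.9, 0.1, -0.3]
grip_width: 1.001
grip_force: 0.0
```

```bash
python3 - <<'E'
from h import *
show(BX,[-35,-1,81]); turn(BX,[.643,0,-.766],[0,1,0])
E
```

```text
t 10.4 p [ 465.6 -340.3  254.8] local [-80.5  20.2 254.8] F [-0.91  0.06 -0.34] w 1.0013016154098457
tool axes local:
 [[-0.767  0.003  0.642]
 [ 0.003  1.    -0.001]
 [-0.642  0.002 -0.767]]
joints [-1.09  0.06  1.82  0.68  0.87 -2.77]
shift tool [ 76.6 -21.3 162.5]
turn units [-0.01 -0.01 -0.03]
```

>>> {"op": "servo_tool", "data": {
  "commands": [
    [-1, [0, 0, 0], [0, 0, 1]],
    [-1, [0, 0, 0], [0, 0, 1]],
    [-1, [0, 0, 0], [0, 0, 1]],
    [-1, [0, 0, 0], [0, 0, 1]],
    [-1, [0, 0, 0], [0, 0, 1]],
    [-1, [0, 0, 0], [0, 0, 1]],
    [-1, [0, 0, 0], [0, 0, 1]],
    [-1, [0, 0, 0], [0, 0, 1]],
    [-1, [0, 0, 0], [0, 0, 1]],
    [-1, [0, 0, 0], [0, 0, 1]]
  ]
}}

```text
time_s: 11.23
eef_pos: [467.4, -341.4, 256.8]
ee_rot: [0.313, 0.566, 0.751, 0.134]
force: [0.3, -0.6, -0.2]
grip_width: 1.002
grip_force: 0.0
```

>>> {"op": "servo_tool", "data": {
  "commands": [
    [-1, [0, 0, 0], [0, 0, 1]],
    [-1, [0, 0, 0], [0, 0, 1]],
    [-1, [0, 0, 0], [0, 0, 1]],
    [-1, [0, 0, 0], [0, 0, 1]],
    [-1, [0, 0, 0], [0, 0, 1]],
    [-1, [0, 0, 0], [0, 0, 1]],
    [-1, [0, 0, 0], [0, 0, 1]],
    [-1, [0, 0, 0], [0, 0, 1]],
    [-1, [0, 0, 0], [0, 0, 1]],
    [-1, [0, 0, 0], [0, 0, 1]]
  ]
}}

```text
time_s: 12.07
eef_pos: [467.4, -341.4, 256.8]
ee_rot: [0.204, 0.866, 0.367, 0.273]
force: [0.3, -0.2, 0.1]
grip_width: 1.001
grip_force: 0.0
```

>>> {"op": "servo_tool", "data": {
  "commands": [
    [-1, [0, 0, 0], [0, 0, 1]],
    [-1, [0, 0, 0], [0, 0, 1]],
    [-1, [0, 0, 0], [0, 0, 1]],
    [-1, [0, 0, 0], [0, 0, 1]],
    [-1, [0, 0, 0], [0, 0, 1]],
    [-1, [0, 0, 0], [0, 0, 1]],
    [-1, [0, 0, 0], [0, 0, 1]],
    [-1, [0, 0, 0], [0, 0, 1]],
    [-1, [0, 0, 0], [0, 0, 1]],
    [-1, [0, 0, 0], [0, 0, 1]]
  ]
}}

```text
time_s: 12.9
eef_pos: [467.4, -341.4, 256.8]
ee_rot: [0.04, 0.933, -0.115, 0.338]
force: [-0.0, 0.0, 0.1]
grip_width: 1.004
grip_force: 0.0
```

>>> {"op": "servo_tool", "data": {
  "commands": [
    [-1, [-0.025, 0.007, 0.012], [0, 0, 0]],
    [-1, [-0.025, 0.007, 0.012], [0, 0, 0]],
    [-1, [-0.025, 0.007, 0.012], [0, 0, 0]],
    [-1, [0, 0, 0.02], [0, 0, 0]],
    [-1, [0, 0, 0.02], [0, 0, 0]],
    [-1, [0, 0, 0], [0, 0, 0]]
  ]
}}

```text
time_s: 13.4
eef_pos: [454.6, -358.9, 147.6]
ee_rot: [0.039, 0.934, -0.113, 0.338]
force: [0.2, 1.0, -0.9]
grip_width: 1.0
grip_force: 0.0
```

```bash
python3 - <<'E'
from h import *
show(BX,[-35,-1,81]); turn(BX,[.643,0,-.766],[0,-1,0])
E
```

```text
t 13.4 p [ 454.6 -358.9  147.6] local [-86.7  -0.5 147.6] F [ 0.23  0.99 -0.86] w 0.9997341205761715
tool axes local:
 [[ 0.769  0.     0.639]
 [-0.002 -1.     0.003]
 [ 0.639 -0.003 -0.769]]
joints [-1.14  0.22  1.95  0.89  0.7   0.05]
shift tool [-2.8  0.7 84.3]
turn units [-0.02  0.04 -0.02]
```

>>> {"op": "servo_tool", "data": {
  "commands": [
    [-1, [-0.003, 0.001, 0.02], [0, 0, 0]],
    [-1, [0, 0, 0.025], [0, 0, 0]],
    [-1, [0, 0, 0.02], [0, 0, 0]],
    [-1, [0, 0, 0.012], [0, 0, 0]],
    [-1, [0, 0, 0.007], [0, 0, 0]],
    [-1, [0, 0, 0], [0, 0, 0]]
  ]
}}

```text
time_s: 13.9
eef_pos: [504.3, -372.8, 83.7]
ee_rot: [0.041, 0.933, -0.112, 0.339]
force: [0.0, 0.7, 0.2]
grip_width: 1.0
grip_force: 0.0
```

>>> {"op": "servo_tool", "data": {
  "commands": [
    [0, [0, 0, 0], [0, 0, 0]],
    [0.4, [0, 0, 0], [0, 0, 0]],
    [0.4, [0, 0, 0], [0, 0, 0]],
    [0.4, [0, 0, 0], [0, 0, 0]],
    [0.4, [0, 0, 0], [0, 0, 0]]
  ],
  "squeeze": 20
}}

```text
time_s: 14.32
eef_pos: [503.2, -373.6, 84.5]
ee_rot: [0.042, 0.933, -0.114, 0.34]
force: [-0.2, -0.3, -1.1]
grip_width: 0.308
grip_force: 0.0
```

```bash
python3 - <<'E'
from h import *
show(BX,[-35,-1,81])
c=snap('scene','s7'); cv2.imwrite('pics/s7c.png',cv2.resize(c['pixels'][270:360,140:240,::-1],None,fx=6,fy=6,interpolation=cv2.INTER_CUBIC))
E
```

```text
t 14.3167 p [ 503.2 -373.6   84.5] local [-36.   -3.2  84.5] F [-0.24 -0.35 -1.13] w 0.30829729163719444
tool axes local:
 [[ 0.766 -0.004  0.643]
 [-0.002 -1.    -0.003]
 [ 0.643  0.    -0.766]]
joints [-1.05  0.41  1.89  1.05  0.57 -0.08]
shift tool [-1.4 -2.2  3.3]
```

View pics/s7c.png

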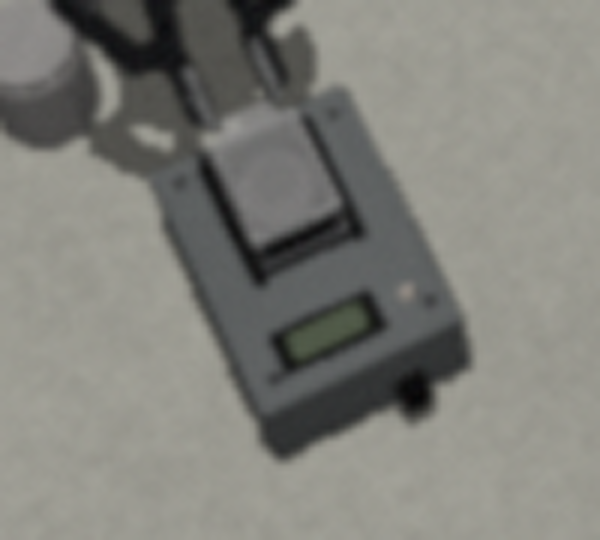

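The fingers closed to 26 mm (crop ~(195,95) and (270,70)), ending above the guard's front edge rather than straddling it. The real tips are therefore about 19 mm short of the reported TCP along the tool, which also explains the first push missing. I'll open, go deeper, and close again.

>>> {"op": "servo_tool", "data": {
  "commands": [
    [-1, [0, 0, 0], [0, 0, 0]],
    [-1, [0, 0, 0], [0, 0, 0]],
    [-1, [0, 0, 0], [0, 0, 0]],
    [-1, [0, 0, 0], [0, 0, 0]],
    [-1, [0, -0.002, 0.006], [0, 0, 0]],
    [-1, [0, 0, 0.006], [0, 0, 0]],
    [-1, [0, 0, 0.006], [0, 0, 0]],
    [-1, [0, 0, 0.006], [0, 0, 0]],
    [-1, [0, 0, 0], [0, 0, 0]]
  ]
}}

```text
time_s: 15.12
eef_pos: [519.2, -374.8, 64.3]
ee_rot: [0.041, 0.933, -0.114, 0.339]
force: [0.5, -0.1, 0.7]
grip_width: 0.998
grip_force: 0.0
```

>>> {"op": "servo_tool", "data": {
  "commands": [
    [0, [0, 0, 0], [0, 0, 0]],
    [0.4, [0, 0, 0], [0, 0, 0]],
    [0.4, [0, 0, 0], [0, 0, 0]],
    [0.4, [0, 0, 0], [0, 0, 0]],
    [0.4, [0, 0, 0], [0, 0, 0]]
  ],
  "squeeze": 20
}}

```text
time_s: 15.53
eef_pos: [518.4, -376.5, 66.2]
ee_rot: [0.043, 0.933, -0.114, 0.34]
force: [-4.9, -3.9, 1.7]
grip_width: 0.532
grip_force: 22.5
```

```bash
python3 - <<'E'
from h import *
show(BX,[-35,-1,81])
c=snap('scene','s8'); a=c['pixels'][250:350,140:240,::-1]; b=snap('top','top8')['pixels'][150:250,360:460,::-1]; cv2.imwrite('pics/s8c.png',cv2.resize(np.hstack([a,b]),None,fx=4,fy=4,interpolation=cv2.INTER_CUBIC))
E
```

```text
t 15.5333 p [ 518.4 -376.5   66.2] local [-20.7  -2.4  66.2] F [-4.89 -3.86  1.73] w 0.5316776833963114
tool axes local:
 [[ 0.766 -0.005  0.643]
 [-0.002 -1.    -0.005]
 [ 0.643  0.002 -0.766]]
joints [-1.02  0.47  1.87  1.09  0.53 -0.11]
shift tool [ -1.4  -1.3 -20.6]
```

View pics/s8c.png

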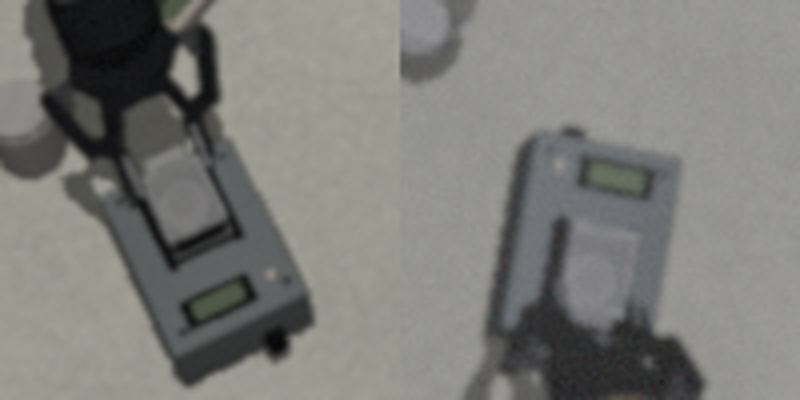

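The guard is pinched on both sides (45 mm, 22 N). Now I'll swing it up about the hinge.

>>> {"op": "servo_tool", "data": {
  "commands": [
    [0.4, [0.0007, 0, -0.0013], [0, -0.5, 0]],
    [0.4, [0.0007, 0, -0.0013], [0, -0.5, 0]],
    [0.4, [0.0007, 0, -0.0013], [0, -0.5, 0]],
    [0.4, [0.0007, 0, -0.0013], [0, -0.5, 0]],
    [0.4, [0.0007, 0, -0.0013], [0, -0.5, 0]],
    [0.4, [0.0007, 0, -0.0013], [0, -0.5, 0]],
    [0.4, [0.0007, 0, -0.0013], [0, -0.5, 0]],
    [0.4, [0.0007, 0, -0.0013], [0, -0.5, 0]]
  ]
}}

```text
time_s: 16.3
eef_pos: [517.9, -376.5, 78.1]
ee_rot: [0.018, 0.983, -0.12, 0.137]
force: [-0.8, -3.1, -2.4]
grip_width: 0.528
grip_force: 22.0
```

```bash
cat >> h.py <<'E'
def arc():
    p,R,s=pose(); M=BX[1].T@R.as_matrix(); l=BX[1].T@(p-BX[0]); z=M[:,2]
    tilt=np.degrees(np.arctan2(z[0],-z[2])); a=40-tilt; t=np.deg2rad(a)
    r=np.array([-26.7,-6.8]); e=np.array([6,73])+[np.cos(t)*r[0]+np.sin(t)*r[1],-np.sin(t)*r[0]+np.cos(t)*r[1]]
    print('turned',a.round(1),'local',l.round(1),'want',e.round(1),'fix tool',(M.T@[e[0]-l[0],0,e[1]-l[2]]).round(1),'F',s['force'].round(1),s['grip_width'],s['joints'].round(2),s['time_s'])
E
python3 -c "
from h import *
arc()"
```

```text
turned 24.1 local [-21.1  -2.5  78.1] want [-21.1  77.7] fix tool [-0.2 -0.   0.4] F [-0.8 -3.1 -2.4] 0.5277334318995287 [-0.89  0.53  1.53  0.21  0.87  0.81] 16.3
```

Tracking well; continue.

>>> {"op": "servo_tool", "data": {
  "commands": [
    [0.4, [0.0007, 0, -0.0012], [0, -0.5, 0]],
    [0.4, [0.0007, 0, -0.0012], [0, -0.5, 0]],
    [0.4, [0.0007, 0, -0.0012], [0, -0.5, 0]],
    [0.4, [0.0007, 0, -0.0012], [0, -0.5, 0]],
    [0.4, [0.0007, 0, -0.0012], [0, -0.5, 0]],
    [0.4, [0.0007, 0, -0.0012], [0, -0.5, 0]],
    [0.4, [0.0007, 0, -0.0012], [0, -0.5, 0]],
    [0.4, [0.0007, 0, -0.0012], [0, -0.5, 0]],
    [0.4, [0.0007, 0, -0.0012], [0, -0.5, 0]],
    [0.4, [0.0007, 0, -0.0012], [0, -0.5, 0]]
  ]
}}

```text
time_s: 17.13
eef_pos: [524.1, -377.9, 91.1]
ee_rot: [-0.013, 0.985, -0.121, -0.122]
force: [-3.9, -3.1, 5.0]
grip_width: 0.529
grip_force: 22.6
```

>>> {"op": "servo_tool", "data": {
  "commands": [
    [0.4, [0.0007, 0, -0.0012], [0, -0.5, 0]],
    [0.4, [0.0007, 0, -0.0012], [0, -0.5, 0]],
    [0.4, [0.0007, 0, -0.0012], [0, -0.5, 0]],
    [0.4, [0.0007, 0, -0.0012], [0, -0.5, 0]],
    [0.4, [0.0007, 0, -0.0012], [0, -0.5, 0]],
    [0.4, [0.0007, 0, -0.0012], [0, -0.5, 0]]
  ]
}}

```text
time_s: 17.63
eef_pos: [530.6, -379.4, 96.6]
ee_rot: [-0.032, 0.954, -0.117, -0.274]
force: [-2.5, -6.5, 8.2]
grip_width: 0.534
grip_force: 22.9
```

```bash
python3 -c "
from h import *
arc()"
```

```text
turned 72.1 local [-8.1 -2.3 96.6] want [-8.7 96.3] fix tool [-0.3  0.   0.6] F [-2.5 -6.5  8.2] 0.5338399456018356 [-0.69  1.11  0.5  -0.26  2.03  1.06] 17.6333
```

>>> {"op": "servo_tool", "data": {
  "commands": [
    [0.4, [0.0007, 0, -0.001], [0, -0.5, 0]],
    [0.4, [0.0007, 0, -0.001], [0, -0.5, 0]]
  ]
}}

```text
time_s: 17.8
eef_pos: [532.8, -379.8, 98.0]
ee_rot: [-0.038, 0.938, -0.116, -0.323]
force: [0.3, -11.4, 13.7]
grip_width: 0.528
grip_force: 23.5
```

```bash
python3 -c "
from h import *
arc()"
```

```text
turned 78.0 local [-5.8 -2.2 98. ] want [-6.2 97.7] fix tool [-0.2  0.   0.5] F [  0.3 -11.4  13.7] 0.5278678752086154 [-0.68  1.25  0.26 -0.34  2.22  1.01] 17.8
```

>>> {"op": "servo_tool", "data": {
  "commands": [
    [-1, [0, 0, 0], [0, 0, 0]],
    [-1, [0, 0, 0], [0, 0, 0]],
    [-1, [0, 0, 0], [0, 0, 0]],
    [-1, [0, 0, 0], [0, 0, 0]],
    [-1, [0, 0, 0], [0, 0, 0]],
    [-1, [0, 0, 0], [0, 0, 0]]
  ]
}}

```text
time_s: 18.3
eef_pos: [533.3, -378.8, 96.4]
ee_rot: [-0.039, 0.939, -0.114, -0.323]
force: [0.2, 0.1, 0.2]
grip_width: 0.999
grip_force: 0.0
```

```bash
python3 - <<'E'
from h import *
arc()
c=snap('scene','s9'); a=c['pixels'][250:350,140:240,::-1]; b=snap('top','top9')['pixels'][150:250,360:460,::-1]; cv2.imwrite('pics/s9c.png',cv2.resize(np.hstack([a,b]),None,fx=4,fy=4,interpolation=cv2.INTER_CUBIC))
E
```

```text
turned 77.9 local [-5.6 -1.1 96.4] want [-6.2 97.7] fix tool [-1.3  0.  -0.7] F [0.2 0.1 0.2] 0.998581148580106 [-0.68  1.24  0.27 -0.33  2.21  1.01] 18.3
```

View pics/s9c.png

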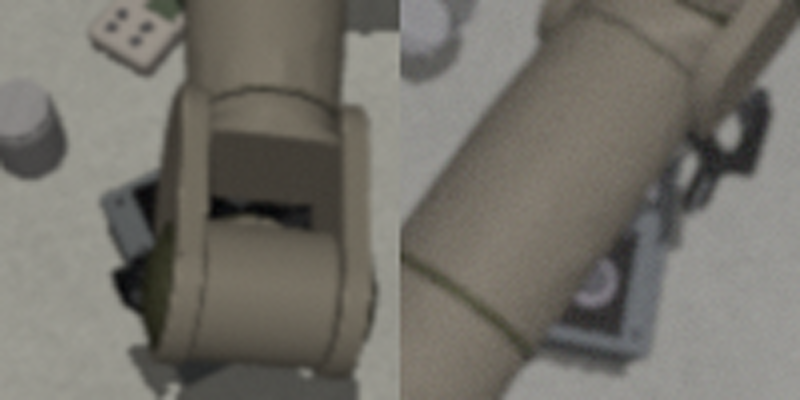

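The top crop shows the light button disc uncovered at ~(595,285), so the guard has fallen open. I'll withdraw straight up and untilt.

>>> {"op": "servo_tool", "data": {
  "commands": [
    [-1, [-0.006, 0, -0.008], [0, 0, 0]],
    [-1, [-0.0123, 0, -0.0158], [0, 0, 0]],
    [-1, [-0.0123, 0, -0.0158], [0, 0, 0]],
    [-1, [-0.0123, 0, -0.0158], [0, 0, 0]],
    [-1, [-0.0123, 0, -0.0158], [0, 0, 0]],
    [-1, [-0.0123, 0, -0.0158], [0, 0, 0]],
    [-1, [0, 0, 0], [0, 0, 0]]
  ]
}}

```text
time_s: 18.98
eef_pos: [519.4, -370.4, 206.7]
ee_rot: [-0.036, 0.941, -0.115, -0.318]
force: [0.3, 0.6, 0.4]
grip_width: 0.999
grip_force: 0.0
```

```bash
python3 -c "
from h import *
arc();turn(BX,[0,0,-1],[0,-1,0])"
```

```text
turned 77.3 local [-21.1   3.7 206.7] want [-6.5 97.6] fix tool [77.7 -0.6 78. ] F [0.3 0.6 0.4] 0.9994968900837435 [-0.68  1.15  0.19 -0.39  2.37  0.93] 18.9833
turn units [ 0.04  6.22 -0.03]
```

>>> {"op": "servo_tool", "data": {
  "commands": [
    [-1, [0, 0, 0], [0, 1, 0]],
    [-1, [0, 0, 0], [0, 1, 0]],
    [-1, [0, 0, 0], [0, 1, 0]],
    [1, [0, 0, 0], [0, 1, 0]],
    [1, [0, 0, 0], [0, 1, 0]],
    [1, [0, 0, 0], [0, 1, 0]],
    [1, [0, 0, 0], [0, 0.2, 0]],
    [1, [0, 0, 0], [0, 0, 0]],
    [1, [0, 0, 0], [0, 0, 0]]
  ]
}}

```text
time_s: 19.73
eef_pos: [519.7, -371.7, 202.3]
ee_rot: [0.0, 0.993, -0.119, -0.015]
force: [0.2, -0.2, 0.2]
grip_width: 0.142
grip_force: 0.0
```

```bash
python3 - <<'E'
from h import *
show(BX,[-31,-1,110]);turn(BX,[0,0,-1],[0,-1,0])
for n in('top','scene'):
    c=snap(n,n+'10'); B=(world(c)-BX[0])@BX[1]
    m=(abs(B[...,0])<75)&(abs(B[...,1])<45)&(B[...,2]>78)&(B[...,2]<150); q=B[m]; print(len(q),np.percentile(q,[2,50,98],axis=0).round(1).tolist() if len(q) else '')
    b=(B[...,0]>-45)&(B[...,0]<-15)&(abs(B[...,1])<14)&(B[...,2]>86)&(B[...,2]<100); print('btn',b.sum(),np.median(B[b],axis=0) if b.any() else '')
a=load('scene10')['pixels'][240:350,120:250,::-1]; b=load('top10')['pixels'][150:260,350:480,::-1]; cv2.imwrite('pics/s10c.png',cv2.resize(np.hstack([a,b]),None,fx=3,fy=3,interpolation=cv2.INTER_CUBIC))
E
```

```text
t 19.7333 p [ 519.7 -371.7  202.3] local [-20.5   2.5 202.3] F [ 0.16 -0.22  0.18] w 0.14229804158775822
tool axes local:
 [[ 1.     0.001 -0.029]
 [ 0.    -1.    -0.004]
 [-0.029  0.004 -1.   ]]
joints [-0.8   0.59  1.07 -0.02  1.51  1.02]
shift tool [-7.8  3.1 92.6]
turn units [0.04 0.28 0.  ]
34 [[30.2, 8.9, 78.8], [48.8, 20.6, 113.6], [58.7, 30.0, 131.5]]
btn 0 
384 [[-50.8, -28.0, 78.2], [27.4, -1.9, 100.0], [56.0, 32.2, 135.8]]
btn 51 [-28.95534026  -0.36164319  92.51772161]
```

>>> {"op": "servo_tool", "data": {
  "commands": [
    [1, [-0.0095, 0.003, 0.02], [0, 0.28, 0]],
    [1, [0, 0, 0.03], [0, 0, 0]],
    [1, [0, 0, 0.03], [0, 0, 0]],
    [1, [0, 0, 0.01], [0, 0, 0]],
    [1, [0, 0, 0], [0, 0, 0]]
  ]
}}

```text
time_s: 20.25
eef_pos: [508.8, -371.6, 108.9]
ee_rot: [-0.0, 0.993, -0.119, -0.002]
force: [-0.6, 0.7, 0.8]
grip_width: 0.001
grip_force: 0.0
```

```bash
python3 -c "
from h import *
show(BX,[-30,-1,80]);turn(BX,[0,0,-1],[0,-1,0])"
```

```text
t 20.25 p [ 508.8 -371.6  108.9] local [-3.110e+01  1.000e-01  1.089e+02] F [-0.64  0.67  0.8 ] w 0.0005295526480263598
tool axes local:
 [[ 1.     0.001 -0.005]
 [ 0.001 -1.    -0.   ]
 [-0.005  0.    -1.   ]]
joints [-0.82  0.62  1.27 -0.    1.26  0.99]
shift tool [ 1.3  1.1 28.9]
turn units [0.   0.05 0.01]
```

>>> {"op": "servo_tool", "data": {
  "commands": [
    [1, [0.001, 0.001, 0.004], [0, 0, 0]],
    [1, [0, 0, 0.004], [0, 0, 0]],
    [1, [0, 0, 0.003], [0, 0, 0]],
    [1, [0, 0, 0.002], [0, 0, 0]],
    [1, [0, 0, 0], [0, 0, 0]]
  ]
}}

```text
time_s: 20.67
eef_pos: [510.1, -373.8, 98.9]
ee_rot: [0.002, 0.993, -0.119, -0.0]
force: [-0.6, 0.0, -0.7]
grip_width: 0.0
grip_force: 0.0
```

>>> {"op": "servo_tool", "data": {
  "commands": [
    [1, [0, 0, 0.003], [0, 0, 0]],
    [1, [0, 0, 0.003], [0, 0, 0]],
    [1, [0, 0, 0.003], [0, 0, 0]],
    [1, [0, 0, 0], [0, 0, 0]]
  ]
}}

```text
time_s: 21.0
eef_pos: [509.8, -373.5, 89.1]
ee_rot: [0.001, 0.993, -0.119, -0.001]
force: [0.3, -0.3, -0.1]
grip_width: 0.001
grip_force: 0.0
```

>>> {"op": "servo_tool", "data": {
  "commands": [
    [1, [0, 0, 0.003], [0, 0, 0]],
    [1, [0, 0, 0.003], [0, 0, 0]],
    [1, [0, 0, 0.002], [0, 0, 0]],
    [1, [0, 0, 0], [0, 0, 0]]
  ]
}}

```text
time_s: 21.33
eef_pos: [509.8, -373.6, 81.2]
ee_rot: [0.001, 0.993, -0.119, -0.001]
force: [0.8, -0.4, 0.6]
grip_width: -0.0
grip_force: 0.0
```

Consistent with the tip offset. Continue.

>>> {"op": "servo_tool", "data": {
  "commands": [
    [1, [0, 0, 0.0015], [0, 0, 0]],
    [1, [0, 0, 0.0015], [0, 0, 0]],
    [1, [0, 0, 0.0015], [0, 0, 0]],
    [1, [0, 0, 0.0015], [0, 0, 0]],
    [1, [0, 0, 0], [0, 0, 0]]
  ]
}}

```text
time_s: 21.75
eef_pos: [509.9, -373.7, 75.5]
ee_rot: [0.002, 0.993, -0.119, -0.0]
force: [0.1, -1.0, 0.3]
grip_width: -0.004
grip_force: 0.0
```

>>> {"op": "servo_tool", "data": {
  "commands": [
    [1, [0, 0, 0.0015], [0, 0, 0]],
    [1, [0, 0, 0.0015], [0, 0, 0]],
    [1, [0, 0, 0], [0, 0, 0]]
  ]
}}

```text
time_s: 22.0
eef_pos: [509.9, -373.7, 72.5]
ee_rot: [0.002, 0.993, -0.119, -0.0]
force: [-0.0, 1.0, -0.3]
grip_width: -0.002
grip_force: 0.0
```

>>> {"op": "servo_tool", "data": {
  "commands": [
    [1, [0, 0, 0.0015], [0, 0, 0]],
    [1, [0, 0, 0.0015], [0, 0, 0]],
    [1, [0, 0, 0], [0, 0, 0]]
  ]
}}

```text
time_s: 22.25
eef_pos: [509.9, -373.7, 69.5]
ee_rot: [0.002, 0.993, -0.119, -0.0]
force: [-0.8, 1.2, -0.3]
grip_width: 0.002
grip_force: 0.0
```

>>> {"op": "servo_tool", "data": {
  "commands": [
    [1, [0, 0, 0.0015], [0, 0, 0]],
    [1, [0, 0, 0.0015], [0, 0, 0]],
    [1, [0, 0, 0], [0, 0, 0]]
  ]
}}

```text
time_s: 22.5
eef_pos: [509.8, -373.7, 66.4]
ee_rot: [0.001, 0.993, -0.119, -0.0]
force: [-0.3, 0.0, 0.6]
grip_width: -0.003
grip_force: 0.0
```

```bash
python3 - <<'E'
from h import *
show(BX,[-30,-1,66])
B=(world(snap('scene','s11'))-BX[0])@BX[1]; m=(abs(B[...,0]+30)<40)&(abs(B[...,1])<25)&(B[...,2]>76)&(B[...,2]<150);q=B[m]; print(q[::max(1,len(q)//25)].round(0).astype(int).tolist())
E
```

```text
t 22.5 p [ 509.8 -373.7   66.4] local [-29.6  -1.8  66.4] F [-0.32  0.04  0.63] w -0.003095798798664388
tool axes local:
 [[ 1.     0.001 -0.   ]
 [ 0.001 -1.    -0.003]
 [-0.     0.003 -1.   ]]
joints [-0.82  0.66  1.31 -0.    1.17  0.99]
shift tool [-0.4 -0.8  0.4]
[[-38, 2, 140], [-28, -1, 147], [-25, -1, 138], [-21, -5, 143], [-24, -14, 139], [-21, 5, 126], [-56, -17, 78], [-23, 5, 117], [-25, -13, 123], [-18, 6, 118], [-44, -14, 85], [-21, 3, 109], [-28, 23, 76], [-26, -1, 97], [-45, -25, 78], [-25, 1, 89], [-33, -18, 87], [-19, 0, 94], [-37, -22, 77], [-23, -4, 84], [-28, -18, 83], [-17, 0, 84], [-24, -14, 78], [-1, 23, 85], [-15, -4, 78], [-18, -23, 78]]
```

>>> {"op": "servo_tool", "data": {
  "commands": [
    [1, [0, 0, 0.0015], [0, 0, 0]],
    [1, [0, 0, 0.0015], [0, 0, 0]],
    [1, [0, 0, 0], [0, 0, 0]]
  ]
}}

```text
time_s: 22.8
eef_pos: [509.9, -373.7, 63.5]
ee_rot: [0.002, 0.993, -0.119, -0.0]
force: [0.2, 0.2, -1.4]
grip_width: 0.0
grip_force: 0.0
```

>>> {"op": "servo_tool", "data": {
  "commands": [
    [1, [0, 0, 0.0015], [0, 0, 0]],
    [1, [0, 0, 0.0015], [0, 0, 0]],
    [1, [0, 0, 0], [0, 0, 0]]
  ]
}}

```text
time_s: 23.05
eef_pos: [509.9, -373.7, 60.4]
ee_rot: [0.001, 0.993, -0.119, -0.0]
force: [0.5, -0.1, -0.6]
grip_width: 0.001
grip_force: 0.0
```

>>> {"op": "servo_tool", "data": {
  "commands": [
    [1, [0, 0, 0.001], [0, 0, 0]],
    [1, [0, 0, 0.001], [0, 0, 0]],
    [1, [0, 0, 0], [0, 0, 0]]
  ]
}}

```text
time_s: 23.3
eef_pos: [510.0, -373.9, 58.7]
ee_rot: [0.002, 0.993, -0.119, -0.0]
force: [0.4, 0.0, 0.8]
grip_width: -0.001
grip_force: 0.0
```

```bash
python3 - <<'E'
from h import *
c=snap('scene','s12'); c0=load('scene10'); 
R=cv2.Rodrigues(np.array(c['rvec'],float))[0]; t=np.array(c['tvec'],float).ravel()
def pr(l):
    P=R@(BX[0]+BX[1]@np.array(l,float))+t; return c['fx']*P[0]/P[2]+c['cx'],c['fy']*P[1]/P[2]+c['cy']
d=c['z_map']-c0['z_map']; g=np.abs(c['pixels'].astype(int)-c0['pixels'].astype(int)).sum(2)
for l in([-30,-1,94],[-30,-1,82],[-19,-1,94],[-19,-1,120],[-30,-1,130]): print(l,np.round(pr(l),1))
u,v=map(int,pr([-30,-1,94])); sl=np.s_[v-26:v+16:2,u-16:u+18:2]
print('origin',u-16,v-26)
B=(world(c)-BX[0])@BX[1]
print(np.nan_to_num(B[sl][...,2]).round().astype(int)); print(c['pixels'][sl].mean(2).astype(int)); print(c0['pixels'][sl].mean(2).astype(int))
E
```

```text
[-30, -1, 94] [185.4 299.3]
[-30, -1, 82] [186. 301.]
[-19, -1, 94] [186.9 302.2]
[-19, -1, 120] [185.6 298.4]
[-30, -1, 130] [183.7 294. ]
origin 169 273
[[310 311 310 308 312 314 309 307 302 350 345 351 332   6 191 180   2]
 [311 314 312 315 306 308 311 301 292 288 266 254 203 196 195 189   2]
 [303 304 308 303 302 302 293 295 284 269 260 248 217 197 193 188 181]
 [290 291 292 290 295 288 288 268 270 261 258 237 204 193 189 193 189]
 [270 272 271 270 270 272 265 266 262 258 242 230 197 182 185 180 179]
 [253 267 266 264 267 264 261 259 253 245 235 190 164 169 181 176   5]
 [243 250 257 257 259 248 251 247 244 238 224 150   5 169 167   0   2]
 [223 243 243 240 246 243 239 235 232 192 191 155 160 164 161  67   0]
 [212 207 233 234 236 232 234 223 181 185 167 152 153 146  61  69   2]
 [202 199 199 187 197 189 187 132 160 173 162 149 143  75  79  71  69]
 [171 172 145 154 146 179 172 162 145 145 141  73  73  66  66  70  77]
 [183 170 152 152 153 148 150 147 132 139 120  76  70  68  68  71  75]
 [172 166 161 154 151  73 137 130 124 121 110  90  76  72  71  67  69]
 [ 71  73 148 145  70 
[... 2830 characters left out ...]
 57  48  31  15   7  23  39  43  24   8  10  45  50  50  79]
 [ 58  49  31  15  10   7  37  45  42  43  53  33   6  28  50  50  77]
 [ 46  45  31   4   7  30  50  40  41  39  46  50   8  15  47  53  90]
 [ 42  47  45  13   4  37  54  40  39  38  50  52  13   8  28  64  93]
 [ 48  49  47  31   3  22  53  49  45  51  58  45   6   6  17  80  96]
 [ 48  48  49  43  10   7  42  56  58  59  52  23   0  19  66  73  94]
 [ 48  57  58  60  29   2  15  33  43  35  18  17  63 107 125  93  87]
 [ 64  92  94  92  77  22  11  12  14  34  73 106 122 129 134 125  88]
 [ 72  86  91  93  95  56  15  37  76 111 126 132 138 142 146 136 123]
 [ 73  74  90  91  93  82  23  64 134 132 136 139 146 149 142 136 142]]
```

The depth map puts the real tip at about 98–100 mm, just above the button, so the offset is larger than I assumed. I'll keep going down in small steps.

>>> {"op": "servo_tool", "data": {
  "commands": [
    [1, [0, 0, 0.0015], [0, 0, 0]],
    [1, [0, 0, 0.0015], [0, 0, 0]],
    [1, [0, 0, 0], [0, 0, 0]]
  ]
}}

```text
time_s: 23.6
eef_pos: [510.1, -373.9, 55.8]
ee_rot: [0.002, 0.993, -0.119, -0.0]
force: [-0.5, 0.8, 3.7]
grip_width: -0.0
grip_force: 1.5
```

>>> {"op": "servo_tool", "data": {
  "commands": [
    [1, [0, 0, 0.0015], [0, 0, 0]],
    [1, [0, 0, 0.0015], [0, 0, 0]],
    [1, [0, 0, 0], [0, 0, 0]]
  ]
}}

```text
time_s: 23.85
eef_pos: [510.1, -374.0, 52.9]
ee_rot: [0.002, 0.993, -0.119, 0.0]
force: [-1.0, 0.9, 3.9]
grip_width: 0.0
grip_force: 2.3
```

>>> {"op": "servo_tool", "data": {
  "commands": [
    [1, [0, 0, 0.001], [0, 0, 0]],
    [1, [0, 0, 0.001], [0, 0, 0]],
    [1, [0, 0, 0], [0, 0, 0]]
  ]
}}

```text
time_s: 24.1
eef_pos: [510.2, -374.0, 52.5]
ee_rot: [0.002, 0.993, -0.119, 0.0]
force: [-4.2, 3.3, 13.9]
grip_width: -0.002
grip_force: 7.2
```

The button is on its stop (14 N after about 6 mm). Release and back up.

>>> {"op": "servo_tool", "data": {
  "commands": [
    [1, [0, 0, 0], [0, 0, 0]],
    [1, [0, 0, -0.005], [0, 0, 0]],
    [1, [0, 0, -0.015], [0, 0, 0]],
    [1, [0, 0, -0.03], [0, 0, 0]],
    [1, [0, 0, -0.03], [0, 0, 0]],
    [1, [0, 0, -0.03], [0, 0, 0]],
    [1, [0, 0, -0.03], [0, 0, 0]],
    [1, [0, 0, 0], [0, 0, 0]],
    [1, [0, 0, 0], [0, 0, 0]]
  ]
}}

```text
time_s: 24.85
eef_pos: [510.4, -373.8, 191.8]
ee_rot: [0.002, 0.993, -0.119, 0.001]
force: [-0.6, -0.8, -1.3]
grip_width: -0.002
grip_force: 0.0
```

```bash
python3 - <<'E'
from h import *
for n in('top','scene'):
    c=snap(n,n+'13'); frame(c); B=(world(c)-BX[0])@BX[1]
    m=(B[...,0]>20)&(B[...,0]<70)&(abs(B[...,1])<26)&(B[...,2]>78)&(B[...,2]<145); q=B[m]; print('guard',len(q),np.percentile(q,[2,50,98],axis=0).round(1).tolist() if len(q) else '')
    b=(B[...,0]>-42)&(B[...,0]<-18)&(abs(B[...,1])<11)&(B[...,2]>84)&(B[...,2]<100); print('btn',b.sum(),np.median(B[b],axis=0).round(1) if b.any() else '')
s=sense(); print(s['time_s'],s['force'],s['eef_pos'])
E
```

```text
frame y ends [-121.7  120.5] x [-91.9  90.8] z med 248.5 slope [-1.50000e-03  1.40000e-03  2.48231e+02]
guard 121 [[22.0, -5.0, 82.2], [43.7, 14.7, 124.1], [58.6, 22.2, 132.8]]
btn 0 
frame y ends [-122.1  122.3] x [-91.4  90.6] z med 248.8 slope [ 6.000000e-04 -2.000000e-03  2.475812e+02]
guard 211 [[23.3, -23.7, 80.3], [39.7, -1.5, 126.7], [56.8, 21.2, 135.9]]
btn 55 [-28.5  -0.5  93.2]
24.95 [-1.18446334  0.80340886 -0.36450603] [ 509.65566135 -373.03308027  189.20318606]
```

The frame is home, the guard is open, and the button is released at about 93–94 mm. The arm is clear.

```bash
python3 -c "
from rig import *
print(finish_job())"
```

```text
the job is handed in; nothing more can be done
None
```

I handed the job in with the upper frame seated and level, the guard standing open, and the start button pressed to its stop and released. These come from my own camera and force readings; the hand-in gave no verdict.

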